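# Weigh in a power module on the bench scale

### The arm

A 7-joint arm with a two-finger parallel gripper is mounted at the origin on the work surface. World frame = base frame: x ahead of the robot, y to its left, z up, the work surface at z = 0. Lengths are in m, angles in rad, forces in N, time in s.
With the tool pointing down it reaches from about 0.425 to 0.95 m from the base axis. Payload 4.7 kg.
Tool frame: the origin (TCP) lies on the centre line of the jaws, within the pads' length; the fingertips stand 19 mm ahead of it and the grasp point (between the pads) is the TCP; z points along the fingers, y is the line along which they close (so a half turn about z gives the same grasp; the last joint's range is limited). The gripper opens to 87 mm and grips with 3 to 60 N. Pads are 19 mm wide; open, the fingers measure 117 mm over their backs; the gripper's body (75 mm by 190 mm) begins 51 mm behind the grasp point.
Start: joints at [-1.214, 0.469, -0.049, 1.532, 0.024, 1.141, -0.082], TCP at [0.254, 0.625, 0.242] pointing down, gripper open.
Joint ranges: [-2.59, 2.59], [-0.33, 1.99], [-1.39, 1.29], [0.1, 2.45], [-1.04, 4.18], [0.21, 1.99], [-2.66, 2.66]. Speed limits (rad/s): [2.57, 2.57, 3.14, 3.14, 3.14, 3.14, 3.14].

### API

Orientations are given as a unit quaternion [x, y, z, w].
In Python, from rig import read_state, capture, sign_off gives the robot as it stands.
- The arm moves only by the tool jog_arm, never from a script. Its argument "series" is a list that holds one entry, the list of rows, each a list of 7 numbers: the shift along the tool's x, y, z in units of 2 cm (1.0 is 2 cm), then the turn, a rotation vector about the tool's x, y, z in units of 0.08 rad (1.0 is 0.08 rad), then the opening, from -1 (shut) to 1 (fully open). A call has 1 to 10 rows; each row shifts and turns the commanded pose from where the row before left it, along the tool's axes as they then stand; what a row does not reach is not made up. A row lasts 1/10 s, in which the tool goes at most 50 mm and 8.59 degrees, less where a joint would pass 70% of its speed; a pose out of reach is approached as far as the arm can. A call with a number of a shift or a turn outside -1 to 1 is refused whole. A call with a gripper value outside its range is refused whole. The fingers move at their own pace and stop on an object; "force" is the grip in N (left out, the last holds). Time passes only in rows, so rows that do not move let the fingers close. It gives the time, the measured TCP pose, the force, the opening and the grip force at its end, in the units of the state.
- read_state(): the state, without advancing time (a new reading comes with each control period).
- capture(name): name is "scene" or "top" or "wrist"; returns a dict with "color" (420x560x3 uint8, red, green, blue), "fx", "fy", "cx", "cy" (pixels), "extrinsics" (4x4, takes a point from camera to world coordinates); the wrist camera has in their place "tool_from_camera" (4x4, takes a point from camera to tool coordinates, whose origin is the TCP and whose axes are the flange's). Camera axes: x right, y down, z forward; pixel columns grow to the right and rows downward; lengths in m; the calibration is good to about 2 mm. A picture is of the moment at which its call begins: read the wrist's pose just before it. There is no depth.
- sign_off(): hands the job in; it is judged then, once.
The state is a dict: "time_s": time; "qpos": joint angles; "dq": joint speeds; "effort": joint torques, N m; "ee_pos": TCP position; "ee_rot": TCP orientation; "wrist_force": force on the tool from outside, world axes, zero at the start; "wrist_torque": the same for the moment, N m; "opening": finger opening in m; "gripper_force": force on a finger pad.
Only numpy, scipy, OpenCV 4.12 (cv2) and the standard library are available. Lean on these libraries where they do the work, as an engineer would, in place of code of your own. Each camera call takes 0.05 s, during which the arm holds its last target. There are 200 camera calls.

### The job

Weigh in the loose power module: first zero the bench scale with the round key on its sloping keypad, then lay the loose module squarely on top of the one already on the pan (lengthwise on lengthwise, edges flush), setting it down gently without shifting the lower one, and let go of it. Then press the square key, and after it the long bar key, to count and store. Press one key at a time, each fully down for about half a second and let it spring back before going on; do not press the square or bar key before the pile is made nor the round key after, and leave everything else on the bench where it is.

Things in the scene. Friction and masses are not known exactly. Their poses are not given: they have to be found in the camera images.
- console: Fixed keypad console of the scale, off-white, 250 mm long (its y), 145 mm deep (its x). Origin on the bench under the middle of the key row. Its face slopes 35 degrees, rising to +x. The display head hangs over the upper slope: front face 17 mm beyond the key centres in +x, 130 to 240 mm above the bench, so a tool must come in tilted, about square to the slope.
- keypad (a point): Middle of the sloping keypad, on the slope, 65 mm above the bench; axes as the console. Three plain grey keys of different shapes sit in a level row along y, 66 mm apart, one of them here, in an order that varies.
- round_key (a joint): Travel of the round key, 36 mm in diameter. It stands in a low black bezel on the sloping keypad. The joint reads 0 when up and 0.007 (7 mm) fully down; the spring needs about 5 N.
- square_key (a joint): Travel of the square key, 36 x 36 mm. It stands in a low black bezel on the sloping keypad. The joint reads 0 when up and 0.007 (7 mm) fully down; the spring needs about 5 N.
- bar_key (a joint): Travel of the long bar key, 56 mm along the row and 22 mm up the slope. It stands in a low black bezel on the sloping keypad. The joint reads 0 when up and 0.007 (7 mm) fully down; the spring needs about 5 N.
- round_key_top (a point): Top of the round key. The point is the middle of its pressing face, 18 mm out from the slope (it moves with the key); z points straight out of the slope, x up the slope, y level along the row of keys.
- square_key_top (a point): Top of the square key. The point is the middle of its pressing face, 18 mm out from the slope (it moves with the key); z points straight out of the slope, x up the slope, y level along the row of keys.
- bar_key_top (a point): Top of the long bar key. The point is the middle of its pressing face, 18 mm out from the slope (it moves with the key); z points straight out of the slope, x up the slope, y level along the row of keys.
- platform: Fixed weighing platform with a square steel pan, 170 x 170 mm; origin on the bench under its centre, pan surface 50 mm above the bench.
- pan_module: Power module lying on the pan: a flat off-white brick 100 x 54 x 20 mm on an aluminium baseplate 120 x 54 x 4 mm that sticks out 10 mm at both ends; 24 mm high in all, about 0.3 kg. Origin at the centre of its underside, x along its length, z up.
- loose_module: The loose power module lying on the bench, same make and size as the one on the pan (120 x 54 x 24 mm, about 0.3 kg). Origin at the centre of its underside, x along its length, z up. Grip it across its 54 mm width.
- cup: Bystander: plastic cup, 68 mm wide, 70 mm tall.
- screwdriver: Bystander: screwdriver, 170 mm long, lying.
- pliers: Bystander: pliers, about 150 mm long, lying.
- circuit_board: Bystander: green circuit board on two rails, 130 x 200 mm, parts up to 35 mm high.
- fan: Bystander: black square fan standing on edge, 120 x 120 x 38 mm.
- solder_spool: Bystander: spool, 56 mm wide, 45 mm tall.
- parts_box: Bystander: clear divided box, 110 x 160 x 40 mm.
Things that resemble listed ones, but are neither listed nor needed, are in the scene too. Leave any pink look-alike of the loose_module alone. What is shaped like the pan_module but orange is not meant.

How it is judged:
By the outcome, as a careful person would: the job done as asked, in the order asked, and still so for the second after the job is handed in, with the robot touching nothing.
It also fails if it takes over 72 s, if anything falls off the work surface, if the arm or the gripper's body presses on something with over 40 N, if the wrist force passes 120 N, or if a joint passes its speed limit or range.

## Working session

There is one attempt and no reset: what is moved stays moved. The work goes in short steps, Python scripts to look and compute and a tool call to move; the robot and the scene stay as the last step left them, time stands still between calls to the robot, and variables do not carry over. Pictures are saved under pics/ and viewed, at most 10 in all, crops included, and the job is handed in when it is done.

Besides the shell and the picture viewer there is one more tool, called after "Call:" by a JSON object that holds its "name" and its "arguments", one argument or row to a line. jog_arm: Moves the arm, as the interface text tells. Shifts and turns lie within -1 to 1; 1 stands for 2 cm of shift or 0.08 rad of turn. Its arguments: {"type":"object","properties":{"series":{"type":"array"},"force":{"type":"number"}},"required":["series"]}

```bash
ls; mkdir -p pics
python3 - <<'E'
from rig import *
import cv2,numpy as np,json
s=read_state();print({k:np.round(v,3).tolist() for k,v in s.items()})
for n in("scene","top"):
    c=capture(n);cv2.imwrite(f"pics/{n}0.png",c["color"][:,:,::-1]);print(n,c["fx"],c["fy"],c["cx"],c["cy"],np.round(c["extrinsics"],4).tolist())
E
```

```text
pics
{'time_s': 0.0, 'qpos': [-1.214, 0.469, -0.049, 1.534, 0.024, 1.141, -0.082], 'dq': [-0.0, -0.002, -0.0, 0.001, 0.0, 0.001, 0.0], 'effort': [0.0, -50.797, -0.081, -23.615, -0.061, 0.038, 0.0], 'ee_pos': [0.254, 0.625, 0.241], 'ee_rot': [0.192, 0.981, -0.001, -0.0], 'wrist_force': [-0.372, -0.914, -0.037], 'wrist_torque': [0.024, -0.025, 0.013], 'gripper_force': 0.0, 'opening': 0.087}
scene 501.84522123875945 501.84522123875945 279.7621915383863 205.88262064933826 [[0.5037, 0.7041, -0.5006, 1.154], [0.8638, -0.402, 0.3037, -0.4574], [0.0126, -0.5854, -0.8107, 1.0462], [0.0, 0.0, 0.0, 1.0]]
top 538.2002960376142 538.2002960376142 288.29681430862144 202.647608804035 [[-0.0097, -0.9927, 0.1202, 0.3876], [-1.0, 0.0097, -0.0001, -0.0898], [-0.0011, -0.1202, -0.9927, 1.3727], [0.0, 0.0, 0.0, 1.0]]
```

View pics/scene0.png

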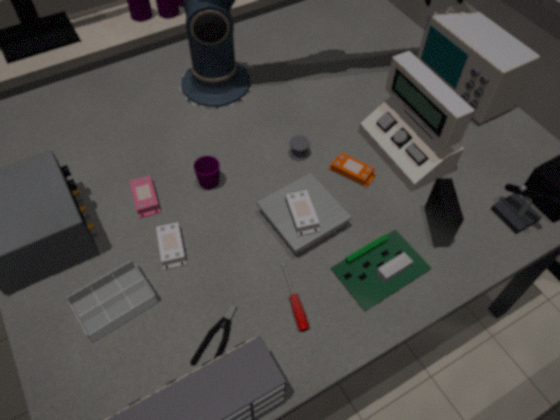

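View pics/top0.png

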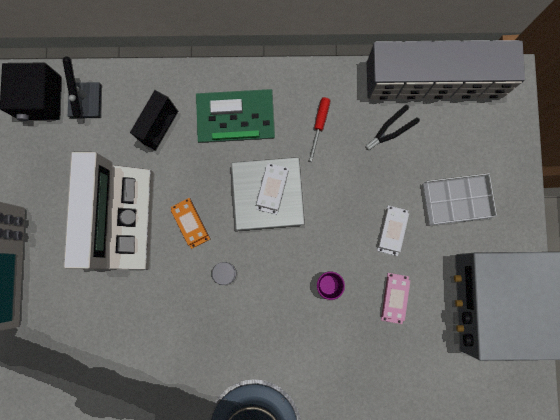

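The top view shows the off-white modules at about (394,231), lying on the bench, and (272,188), on the pan. The pink look-alike is at (397,298) and the orange one at (190,223). The console is on the left, with its keys at about (128,190), (128,217) and (126,244). The off-white module on the bench fits loose_module, since the pink and orange ones are excluded. I'll confirm this with an enlarged crop and measure.

```bash
cat > h.py <<'E'
from rig import *
import cv2,numpy as np
from scipy.spatial.transform import Rotation as R
def cam(n):
    s=read_state();c=capture(n);K=np.array([[c["fx"],0,c["cx"]],[0,c["fy"],c["cy"]],[0,0,1]])
    if n=="wrist":
        T=np.eye(4);T[:3,:3]=R.from_quat(s["ee_rot"]).as_matrix();T[:3,3]=s["ee_pos"];E=T@np.array(c["tool_from_camera"])
    else:E=np.array(c["extrinsics"])
    return c["color"],K,E
def ray(C,p):
    d=C[2][:3,:3]@np.linalg.inv(C[1])@[p[0],p[1],1.];return C[2][:3,3],d/np.linalg.norm(d)
def onz(C,p,z):
    o,d=ray(C,p);return o+d*(z-o[2])/d[2]
def tri(rs):
    A=sum(np.eye(3)-np.outer(d,d) for o,d in rs);b=sum((np.eye(3)-np.outer(d,d))@o for o,d in rs)
    x=np.linalg.solve(A,b);return x,max(np.linalg.norm(np.cross(x-o,d)) for o,d in rs)
def proj(C,X):
    q=C[1]@(C[2][:3,:3].T@(np.array(X)-C[2][:3,3]));return q[:2]/q[2]
def plan(p,Rt,N=None):
    "constant tool-frame row (units) and number of rows to the target TCP pose"
    s=read_state();R0=R.from_quat(s["ee_rot"]);rv=(R0.inv()*Rt).as_rotvec();d=R0.inv().apply(np.array(p)-s["ee_pos"])
    n=N or max(1,int(np.ceil(max(np.abs(rv).max()/.08,np.abs(d).max()/.02))))
    while 1:
        M=sum(R.from_rotvec(rv/n*k).as_matrix() for k in range(n));t=np.linalg.solve(M,d)/.02
        if N or np.abs(t).max()<=1:break
        n+=1
    print("rows",n,np.round(t,3).tolist(),np.round(rv/n/.08,3).tolist())
E
python3 - <<'E'
from h import *
T=cam("top");S=cam("scene")
def blobs(C,lo,hi,amin,amax):
    hsv=cv2.cvtColor(C[0],cv2.COLOR_RGB2HSV);m=cv2.inRange(hsv,lo,hi)
    for c in cv2.findContours(m,cv2.RETR_EXTERNAL,cv2.CHAIN_APPROX_NONE)[0]:
        a=cv2.contourArea(c)
        if amin<a<amax: r=cv2.minAreaRect(c);print(np.round(r[0],1),np.round(r[1],1),round(r[2],1),a)
for n,C in(("top",T),("scene",S)):
    print(n);blobs(C,(0,0,185),(179,60,255),150,5000)
a=T[0][150:265,225:425];b=T[0][165:275,60:160];c=S[0][95:190,350:470];d=S[0][170:275,130:330]
f=lambda i,k,w,h:cv2.copyMakeBorder(cv2.resize(i,None,fx=k,fy=k,interpolation=3)[:h,:w],0,max(0,h-i.shape[0]*k),0,max(0,w-i.shape[1]*k),0)
im=np.vstack([np.hstack([f(a,2,400,300),f(b,3,390,300)]),np.hstack([f(d,2,400,290),f(c,3,390,290)])])
cv2.imwrite("pics/crop1.png",im[:,:,::-1]);print(im.shape)
E
```

```text
top
[393.9 228.5] [20.2 40.9] 13.0 744.0
[272.  185.6] [20.6 42. ] 14.0 741.0
[ 79.6 209.7] [ 23.1 114.9] 3.5 2466.0
scene
(590, 790, 3)
```

View pics/crop1.png

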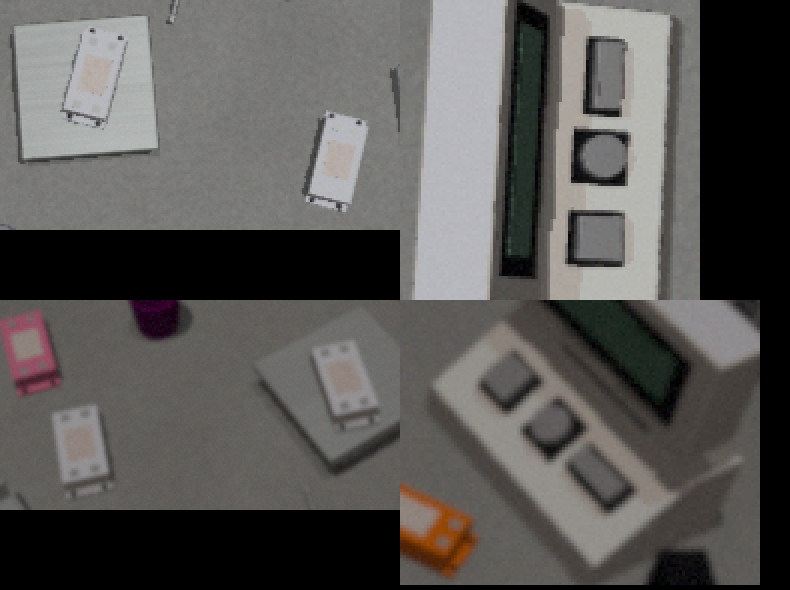

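The crop confirms it. Both off-white modules have a pale label and differ from the pink and orange ones, so the bench one at top-view (394,231) is loose_module. The keys in the top view are bar (129,190), round (128,217) and square (126,245).

Run:
```python
from h import *
T=cam("top");S=cam("scene")
P={}
for k,a,b in(("bar",(129,190.3),(417,152.7)),("round",(128,217.3),(401,137)),("square",(125.7,244.7),(385.7,121.7))):
    P[k],e=tri([ray(T,a),ray(S,b)]);print(k,P[k].round(4),round(e,4))
d=P["bar"]-P["square"];print("row",d.round(3),np.linalg.norm(d[:2]),"yaw",np.arctan2(d[1],d[0]))
for n,p in(("loose",(393.9,228.5)),("pan",(272,185.6)),):
    print(n,onz(T,p,.024 if n=="loose" else .074).round(4))
# console front edge direction
for p in((151.3,169.5),(147,269)):print(onz(T,p,0.02).round(4))
```

```text
bar [0.581  0.3013 0.0719] 0.0029
round [0.5146 0.3022 0.0697] 0.0024
square [0.4473 0.3051 0.0676] 0.0006
row [ 0.134 -0.004  0.004] 0.1337099464622809 yaw -0.028572564357045128
loose [ 0.483  -0.3543  0.024 ]
pan [ 0.5872 -0.0506  0.074 ]
[0.6401 0.2587 0.02  ]
[0.3881 0.2642 0.02  ]
```

Call:
{"name": "jog_arm", "arguments": {
  "series": [
    [[0,0,-1,0,0,0,-1],[0,0,-1,0,0,0,-1],[0,0,-1,0,0,0,-1],[0,0,-1,0,0,0,-1],[0,0,-1,0,0,0,-1]]
  ],
  "force": 20
}}

```text
time_s: 0.8
ee_pos: [0.2539, 0.6253, 0.3423]
ee_rot: [0.192, 0.981, -0.0, -0.0]
wrist_force: [-0.9, 1.5, -0.5]
opening: 0.0549
gripper_force: 0.0
```

```bash
cat >> h.py <<'E'
Y=-0.024
u=np.array([-np.sin(Y),np.cos(Y),0]);row=np.array([np.cos(Y),np.sin(Y),0])
a=np.radians(35);nrm=-np.sin(a)*u+np.cos(a)*np.array([0,0,1.])
Rk=R.from_matrix(np.c_[np.cross(row,-nrm),row,-nrm])
E
python3 - <<'E'
from h import *
print(read_state()["ee_pos"])
plan([0.5136,0.20,0.33],Rk)
E
```

```text
[0.25394828 0.62527217 0.34231801]
rows 26 [-0.993, -0.06, -0.279] [-0.177, 0.257, 0.562]
```

Call:
{"name": "jog_arm", "arguments": {
  "series": [
    [[-0.99,-0.06,-0.28,-0.177,0.257,0.562,-1],[-0.99,-0.06,-0.28,-0.177,0.257,0.562,-1],[-0.99,-0.06,-0.28,-0.177,0.257,0.562,-1],[-0.99,-0.06,-0.28,-0.177,0.257,0.562,-1],[-0.99,-0.06,-0.28,-0.177,0.257,0.562,-1],[-0.99,-0.06,-0.28,-0.177,0.257,0.562,-1],[-0.99,-0.06,-0.28,-0.177,0.257,0.562,-1],[-0.99,-0.06,-0.28,-0.177,0.257,0.562,-1],[-0.99,-0.06,-0.28,-0.177,0.257,0.562,-1],[-0.99,-0.06,-0.28,-0.177,0.257,0.562,-1]]
  ]
}}

```text
time_s: 1.8
ee_pos: [0.4133, 0.5016, 0.3768]
ee_rot: [0.404, 0.906, 0.089, -0.087]
wrist_force: [0.5, -0.5, 0.1]
opening: 0.0004
gripper_force: 0.0
```

Call:
{"name": "jog_arm", "arguments": {
  "series": [
    [[-0.99,-0.06,-0.28,-0.177,0.257,0.562,-1],[-0.99,-0.06,-0.28,-0.177,0.257,0.562,-1],[-0.99,-0.06,-0.28,-0.177,0.257,0.562,-1],[-0.99,-0.06,-0.28,-0.177,0.257,0.562,-1],[-0.99,-0.06,-0.28,-0.177,0.257,0.562,-1],[-0.99,-0.06,-0.28,-0.177,0.257,0.562,-1],[-0.99,-0.06,-0.28,-0.177,0.257,0.562,-1],[-0.99,-0.06,-0.28,-0.177,0.257,0.562,-1],[-0.99,-0.06,-0.28,-0.177,0.257,0.562,-1],[-0.99,-0.06,-0.28,-0.177,0.257,0.562,-1]]
  ]
}}

```text
time_s: 2.8
ee_pos: [0.5028, 0.319, 0.3619]
ee_rot: [0.59, 0.771, 0.171, -0.167]
wrist_force: [-0.6, 0.0, 0.3]
opening: 0.0006
gripper_force: 0.0
```

Run:
```python
from h import *
s=read_state();print(s["ee_pos"],np.round(s["qpos"],2),s["wrist_force"])
plan([0.5126,0.2276,0.181],Rk)
```

```text
[0.50283465 0.31903318 0.36186304] [-0.58  0.2   0.2   1.72 -0.56  1.15  0.09] [-0.57995517  0.04476319  0.26341176]
rows 9 [-0.957, -0.053, 0.598] [-0.118, 0.169, 0.372]
```

Run:
```python
from h import *
plan([0.5126,0.17,0.263],Rk)
```

```text
rows 9 [-0.995, -0.074, 0.042] [-0.118, 0.169, 0.372]
```

Call:
{"name": "jog_arm", "arguments": {
  "series": [
    [[-1,-0.074,0.042,-0.118,0.169,0.372,-1],[-1,-0.074,0.042,-0.118,0.169,0.372,-1],[-1,-0.074,0.042,-0.118,0.169,0.372,-1],[-1,-0.074,0.042,-0.118,0.169,0.372,-1],[-1,-0.074,0.042,-0.118,0.169,0.372,-1],[-1,-0.074,0.042,-0.118,0.169,0.372,-1],[-1,-0.074,0.042,-0.118,0.169,0.372,-1],[-1,-0.074,0.042,-0.118,0.169,0.372,-1],[-1,-0.074,0.042,-0.118,0.169,0.372,-1],[0,0,0,0,0,0,-1]]
  ]
}}

```text
time_s: 3.8
ee_pos: [0.5118, 0.167, 0.2602]
ee_rot: [0.684, 0.665, 0.213, -0.21]
wrist_force: [0.3, -0.0, 0.1]
opening: 0.0003
gripper_force: 0.0
```

Run:
```python
from h import *
s=read_state();print(s["ee_pos"],np.round(s["qpos"],2),s["wrist_force"])
C=cam("wrist");cv2.imwrite("pics/w1.png",C[0][:,:,::-1]);np.savez("w1.npz",K=C[1],E=C[2])
for k,x in(("bar",[.581,.3,.0797]),("round",[.5146,.3,.0797]),("sq",[.4473,.3,.0797])):print(k,proj(C,x).round(1))
plan([0.5126,0.2276,0.181],Rk)
```

```text
[0.51183188 0.16701453 0.26022784] [-0.33  0.23  0.3   1.98 -0.8   1.06  0.38] [ 0.30782072 -0.03738268  0.09225049]
bar [343.6 173.7]
round [279.  175.4]
sq [213.4 177. ]
rows 5 [0.019, -0.011, 0.997] [-0.003, 0.004, -0.004]
```

View pics/w1.png

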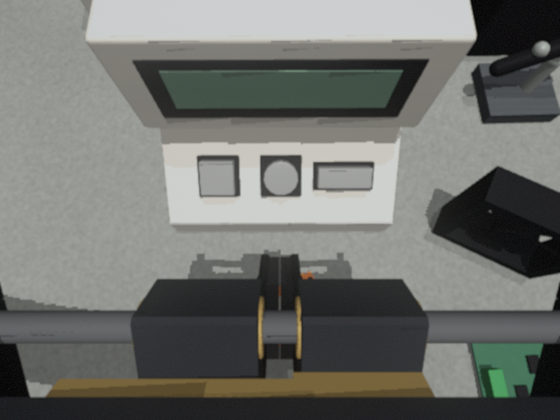

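The wrist view shows the key caps square (217,178), round (281,178) and bar (345,177), with the display head above them.

Run:
```python
from h import *
z=np.load("w1.npz");C=(None,z["K"],z["E"]);T=cam("top")
for k,p,t in(("bar",(345,177),(129,190.3)),("round",(281,177.5),(128,217.3)),("sq",(217,178),(125.7,244.7))):
    X=onz(C,p,.0797);print(k,X.round(4),*[np.round(q,4) for q in tri([ray(C,p),ray(T,t)])])
plan(np.array([0.5165,0.2985,.0797])+nrm*(.019+.015),Rk)
```

```text
bar [0.5821 0.2963 0.0797] [0.5778 0.2916 0.0931] 0.0018
round [0.5166 0.2976 0.0797] [0.5154 0.303  0.0638] 0.0018
sq [0.451  0.2988 0.0797] [0.4474 0.3071 0.0597] 0.0001
rows 10 [0.001, 0.004, 0.947] [-0.002, 0.001, 0.002]
```

Call:
{"name": "jog_arm", "arguments": {
  "series": [
    [[0,0,0.95,0,0,0,-1],[0,0,0.95,0,0,0,-1],[0,0,0.95,0,0,0,-1],[0,0,0.95,0,0,0,-1],[0,0,0.95,0,0,0,-1],[0,0,0.95,0,0,0,-1],[0,0,0.95,0,0,0,-1],[0,0,0.95,0,0,0,-1],[0,0,0.95,0,0,0,-1],[0,0,0,0,0,0,-1]]
  ]
}}

```text
time_s: 4.9
ee_pos: [0.5134, 0.271, 0.1218]
ee_rot: [0.68, 0.668, 0.214, -0.212]
wrist_force: [-0.4, 0.1, -0.8]
opening: 0.0005
gripper_force: 0.0
```

Run:
```python
from h import *
k=np.array([0.5166,0.298,.0797])
print(nrm@(np.array(read_state()["ee_pos"])-k)-.019)
plan(k+nrm*(.019+.005),Rk);plan(k+nrm*(.019-.0075),Rk)
```

```text
0.030978263600962803
rows 2 [-0.05, 0.066, 0.649] [-0.037, -0.004, 0.03]
rows 2 [-0.05, 0.067, 0.962] [-0.037, -0.004, 0.03]
```

Call:
{"name": "jog_arm", "arguments": {
  "series": [
    [[-0.05,0.066,0.65,-0.037,0,0.03,-1],[-0.05,0.066,0.65,-0.037,0,0.03,-1],[0,0,0.2,0,0,0,-1],[0,0,0.2,0,0,0,-1],[0,0,0,0,0,0,-1]]
  ]
}}

```text
time_s: 5.4
ee_pos: [0.5185, 0.286, 0.0943]
ee_rot: [0.684, 0.665, 0.217, -0.208]
wrist_force: [-0.5, -0.1, 2.5]
opening: 0.0001
gripper_force: 1.0
```

```bash
cat > st.py <<'E'
from h import *
import sys
k=np.array([float(v) for v in sys.argv[1:4]])
s=read_state();d=np.array(s["ee_pos"])-k;f=np.array(s["wrist_force"])
print("t",s["time_s"],"n",nrm@d-.019,"row",row@d,"up",(d-nrm*(nrm@d))@np.cross(row,-nrm),"Fn",nrm@f,f)
E
python3 st.py 0.5166 0.298 0.0797
```

```text
t 5.4 n -0.00017096249296935304 row 0.0022307275364765867 up -0.0014057940771711546 Fn 2.132495733764485 [-0.50728619 -0.11601394  2.51356205]
```

Contact is confirmed at the expected height. Now I'll press fully, about 8 mm.

Call:
{"name": "jog_arm", "arguments": {
  "series": [
    [[0,0,0.2,0,0,0,-1],[0,0,0.2,0,0,0,-1],[0,0,0.05,0,0,0,-1]]
  ]
}}

```text
time_s: 5.7
ee_pos: [0.519, 0.2894, 0.0891]
ee_rot: [0.684, 0.665, 0.217, -0.209]
wrist_force: [-8.6, -18.0, 31.0]
opening: 0.0004
gripper_force: 17.8
```

```bash
python3 st.py 0.5166 0.298 0.0797
```

```text
t 5.7 n -0.006418354798713964 row 0.002574883339088231 up -0.0015651572677177934 Fn 35.8383032384116 [ -8.61377682 -17.97221574  31.0250926 ]
```

Call:
{"name": "jog_arm", "arguments": {
  "series": [
    [[0,0,-0.02,0,0,0,-1],[0,0,0,0,0,0,-1],[0,0,0,0,0,0,-1],[0,0,0,0,0,0,-1]]
  ]
}}

```text
time_s: 6.1
ee_pos: [0.5189, 0.2894, 0.0893]
ee_rot: [0.684, 0.665, 0.218, -0.209]
wrist_force: [-7.3, -12.6, 23.1]
opening: 0.0006
gripper_force: 12.9
```

```bash
python3 st.py 0.5166 0.298 0.0797
```

```text
t 6.1 n -0.006217260926427912 row 0.0025432997518459056 up -0.0015150399192194487 Fn 26.22151117688427 [ -7.29187638 -12.59580689  23.07088746]
```

Call:
{"name": "jog_arm", "arguments": {
  "series": [
    [[0,0,0,0,0,0,-1],[0,0,-0.3,0,0,0,-1],[0,0,-0.5,0,0,0,-1],[0,0,-1,0,0,0,-1],[0,0,-1,0,0,0,-1],[0,0,-1,0,0,0,-1],[0,0,-1,0,0,0,-1],[0,0,-1,0,0,0,-1],[0,0,-1,0,0,0,-1],[0,0,-1,0,0,0,-1]]
  ]
}}

```text
time_s: 7.1
ee_pos: [0.5151, 0.2005, 0.2149]
ee_rot: [0.684, 0.665, 0.216, -0.208]
wrist_force: [0.7, 0.1, 0.7]
opening: 0.0002
gripper_force: 0.0
```

```bash
cat >> h.py <<'E'
def Rd(yaw):
    "tool down, tool y across a module whose long axis has this yaw"
    x=-np.array([np.cos(yaw),np.sin(yaw),0]);z=np.array([0,0,-1.]);return R.from_matrix(np.c_[x,np.cross(z,x),z])
E
python3 - <<'E'
from h import *
T=np.array(capture("wrist")["tool_from_camera"]);print(T.round(3))
s=read_state();print(s["ee_pos"],s["qpos"])
# pixel of pan module centre for a candidate view pose
for p in([.66,-.07,.28],[.69,-.07,.28]):
    E=np.eye(4);E[:3,:3]=Rd(-.24).as_matrix();E[:3,3]=p;c=cam("wrist");print(proj((0,c[1],E@T),[.587,-.0506,.074]))
plan([.67,-.07,.28],Rd(-.24))
E
```

```text
[[ 0.002 -0.953 -0.304  0.084]
 [ 1.     0.001  0.001 -0.   ]
 [-0.001 -0.304  0.953 -0.143]
 [ 0.     0.     0.     1.   ]]
[0.51710007 0.19867009 0.21744061] [-0.16201754  0.2899897   0.02594673  2.0034324  -0.80770679  0.90646029
  0.36539494]
[280.8631161  105.27472426]
[273.0006021   71.38688918]
rows 17 [-0.884, -0.061, -0.505] [0.307, -0.374, -0.967]
```

Run:
```python
from h import *
plan([.63,-.06,.28],Rd(-.24),18)
```

```text
rows 18 [-0.743, -0.141, -0.452] [0.29, -0.353, -0.913]
```

Call:
{"name": "jog_arm", "arguments": {
  "series": [
    [[-0.743,-0.141,-0.452,0.29,-0.353,-0.913,1],[-0.743,-0.141,-0.452,0.29,-0.353,-0.913,1],[-0.743,-0.141,-0.452,0.29,-0.353,-0.913,1],[-0.743,-0.141,-0.452,0.29,-0.353,-0.913,1],[-0.743,-0.141,-0.452,0.29,-0.353,-0.913,1],[-0.743,-0.141,-0.452,0.29,-0.353,-0.913,1],[-0.743,-0.141,-0.452,0.29,-0.353,-0.913,1],[-0.743,-0.141,-0.452,0.29,-0.353,-0.913,1],[-0.743,-0.141,-0.452,0.29,-0.353,-0.913,1]]
  ]
}}

```text
time_s: 8.15
ee_pos: [0.5305, 0.0472, 0.2215]
ee_rot: [0.428, 0.889, 0.115, -0.113]
wrist_force: [0.6, 0.4, -0.7]
opening: 0.0647
gripper_force: 0.0
```

Call:
{"name": "jog_arm", "arguments": {
  "series": [
    [[-0.743,-0.141,-0.452,0.29,-0.353,-0.913,1],[-0.743,-0.141,-0.452,0.29,-0.353,-0.913,1],[-0.743,-0.141,-0.452,0.29,-0.353,-0.913,1],[-0.743,-0.141,-0.452,0.29,-0.353,-0.913,1],[-0.743,-0.141,-0.452,0.29,-0.353,-0.913,1],[-0.743,-0.141,-0.452,0.29,-0.353,-0.913,1],[-0.743,-0.141,-0.452,0.29,-0.353,-0.913,1],[-0.743,-0.141,-0.452,0.29,-0.353,-0.913,1],[-0.743,-0.141,-0.452,0.29,-0.353,-0.913,1]]
  ]
}}

```text
time_s: 9.05
ee_pos: [0.6299, -0.0583, 0.2773]
ee_rot: [0.117, 0.993, -0.0, -0.002]
wrist_force: [0.2, -0.6, 0.3]
opening: 0.0872
gripper_force: 0.0
```

Run:
```python
from h import *
s=read_state();print(s["ee_pos"],np.round(s["qpos"],2))
plan([.63,-.06,.28],Rd(-.24))
C=cam("wrist");cv2.imwrite("pics/w2.png",C[0][:,:,::-1]);np.savez("w2.npz",K=C[1],E=C[2])
```

```text
[ 0.62988575 -0.05828116  0.27731224] [-0.02  0.37  0.06  1.6  -0.02  1.18  1.38]
rows 1 [-0.025, -0.082, -0.134] [-0.015, -0.045, 0.074]
```

View pics/w2.png

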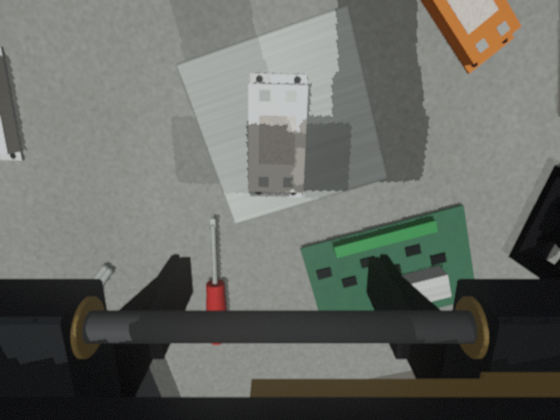

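The wrist view shows the pan module from about (248,73) to (308,194), half in the gripper's shadow. I'll take a second view 6 cm to the side, on the way to the loose module.

Call:
{"name": "jog_arm", "arguments": {
  "series": [
    [[0,-1,0,0,0,0,1],[0,-1,0,0,0,0,1],[0,-1,0,0,0,0,1],[0,0,0,0,0,0,1]]
  ]
}}

```text
time_s: 9.5
ee_pos: [0.6141, -0.12, 0.2774]
ee_rot: [0.122, 0.993, -0.001, -0.002]
wrist_force: [0.2, -0.3, -0.4]
opening: 0.0869
gripper_force: 0.0
```

Run:
```python
from h import *
s=read_state();print(s["ee_pos"],s["dq"].__len__())
C=cam("wrist");cv2.imwrite("pics/w3.png",C[0][:,:,::-1]);np.savez("w3.npz",K=C[1],E=C[2])
w2=cv2.imread("pics/w2.png");q=np.load("w2.npz");D=(0,q["K"],q["E"])
c=proj(C,[.5872,-.0506,.074]).astype(int);d=proj(D,[.5872,-.0506,.074]).astype(int);print(c,d)
f=lambda im,c:cv2.resize(im[max(c[1]-75,0):c[1]+75,c[0]-48:c[0]+49],None,fx=4,fy=4,interpolation=2)[:600]
a=f(w2,d);b=f(C[0][:,:,::-1],c);a=cv2.convertScaleAbs(a,alpha=1.2)
h=min(len(a),len(b));cv2.imwrite("pics/crop2.png",np.hstack([a[:h],b[:h]]))
```

```text
[ 0.6141166  -0.12004471  0.27744731] 7
[344 142] [276 141]
```

View pics/crop2.png

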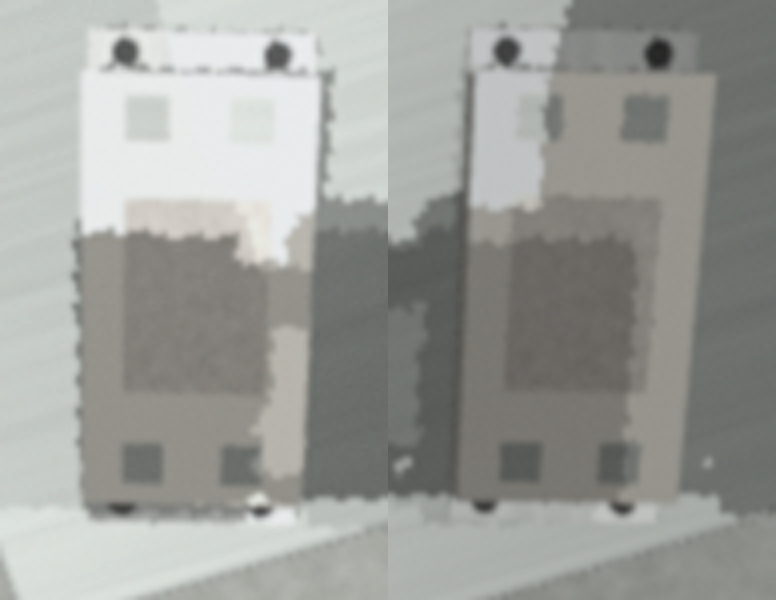

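The crop shows the lit and shaded parts. The top-face corners (4x crop pixels) are view 1: (81,72), (322,73), (303,502), (85,502) and view 2: (82,72), (328,74), (294,500), (70,500).

```bash
cat > mod.py <<'E'
from h import *
def ld(n):
    q=np.load(n);return (0,q["K"],q["E"])
def fit(A,B,a,b,z):
    X=[]
    for p,q in zip(a,b):
        x,e=tri([ray(A,p),ray(B,q)]);X.append(x);print("tri",x.round(4),round(e,4))
    for n,C,P in(("A",A,a),("B",B,b)):
        Q=np.array([onz(C,p,z) for p in P])  # TL TR BR BL
        L=(Q[0]+Q[1]-Q[2]-Q[3])/2;W=(Q[1]+Q[2]-Q[0]-Q[3])/2
        print(n,"centre",Q.mean(0).round(4),"L",np.linalg.norm(L).round(4),"W",np.linalg.norm(W).round(4),"yaw",np.round([np.arctan2(-L[1],-L[0]),np.arctan2(-W[0],W[1])],4), "mean z",np.mean([x[2] for x in X]).round(4))
up=lambda P,o:[((x+.5)/4-.5+o[0],(y+.5)/4-.5+o[1]) for x,y in P]
E
python3 - <<'E'
from mod import *
fit(ld("w2.npz"),ld("w3.npz"),up([(81,72),(322,73),(303,502),(85,502)],(228,66)),up([(82,72),(328,74),(294,500),(70,500)],(296,67)),.074)
E
```

```text
tri [ 0.5303 -0.0645  0.0651] 0.0
tri [ 0.5438 -0.0112  0.0721] 0.0003
tri [ 0.6387 -0.0365  0.0776] 0.0001
tri [ 0.6281 -0.0891  0.0693] 0.0002
A centre [ 0.5853 -0.05    0.074 ] L 0.0994 W 0.0538 yaw [-0.2527 -0.2351] mean z 0.071
B centre [ 0.5852 -0.0506  0.074 ] L 0.0989 W 0.0551 yaw [-0.244  -0.2468] mean z 0.071
```

Run:
```python
from h import *
plan([.525,-.33,.24],Rd(-.24))
```

```text
rows 12 [0.152, -0.948, 0.157] [0.0, -0.004, -0.001]
```

Call:
{"name": "jog_arm", "arguments": {
  "series": [
    [[0.15,-0.95,0.16,0,0,0,1],[0.15,-0.95,0.16,0,0,0,1],[0.15,-0.95,0.16,0,0,0,1],[0.15,-0.95,0.16,0,0,0,1],[0.15,-0.95,0.16,0,0,0,1],[0.15,-0.95,0.16,0,0,0,1],[0.15,-0.95,0.16,0,0,0,1],[0.15,-0.95,0.16,0,0,0,1],[0.15,-0.95,0.16,0,0,0,1],[0.15,-0.95,0.16,0,0,0,1]]
  ]
}}

```text
time_s: 10.55
ee_pos: [0.5421, -0.2929, 0.2461]
ee_rot: [0.118, 0.993, 0.001, -0.001]
wrist_force: [0.4, 0.1, -0.5]
opening: 0.0873
gripper_force: 0.0
```

Call:
{"name": "jog_arm", "arguments": {
  "series": [
    [[0,0,0,0,0,0,1]]
  ]
}}

```text
time_s: 10.65
ee_pos: [0.5404, -0.2957, 0.2459]
ee_rot: [0.121, 0.993, 0.0, -0.002]
wrist_force: [-0.8, 0.7, 0.1]
opening: 0.0869
gripper_force: 0.0
```

Run:
```python
from h import *
s=read_state();print(s["ee_pos"],np.round(s["qpos"],2))
C=cam("wrist");cv2.imwrite("pics/w4.png",C[0][:,:,::-1]);np.savez("w4.npz",K=C[1],E=C[2])
print(proj(C,[.483,-.3543,.024]))
plan([.525,-.36,.24],Rd(-.24))
```

```text
[ 0.54037975 -0.29571159  0.24593669] [ 0.32  0.37  0.14  1.68 -0.06  1.1   1.81]
[208.01882722 141.38946678]
rows 4 [0.004, -0.851, 0.078] [0.003, -0.01, 0.002]
```

Call:
{"name": "jog_arm", "arguments": {
  "series": [
    [[0,-0.85,0.08,0,0,0,1],[0,-0.85,0.08,0,0,0,1],[0,-0.85,0.08,0,0,0,1],[0,-0.85,0.08,0,0,0,1],[0,0,0,0,0,0,1]]
  ]
}}

```text
time_s: 11.2
ee_pos: [0.5232, -0.365, 0.2403]
ee_rot: [0.122, 0.993, -0.001, -0.001]
wrist_force: [-0.4, -0.4, -0.6]
opening: 0.0872
gripper_force: 0.0
```

Run:
```python
from h import *
s=read_state();print(s["ee_pos"],np.round(s["qpos"],2))
C=cam("wrist");cv2.imwrite("pics/w5.png",C[0][:,:,::-1]);np.savez("w5.npz",K=C[1],E=C[2])
w=cv2.imread("pics/w4.png");q=np.load("w4.npz");D=(0,q["K"],q["E"])
X=[.483,-.3543,.024]
d=proj(D,X).astype(int);c=proj(C,X).astype(int);print(d,c)
f=lambda im,c:cv2.resize(im[c[1]-72:c[1]+76,c[0]-48:c[0]+49],None,fx=4,fy=4,interpolation=2)
cv2.imwrite("pics/crop3.png",np.hstack([f(w,d),f(C[0][:,:,::-1],c)]))
```

```text
[ 0.52322943 -0.36496895  0.2403278 ] [ 0.42  0.41  0.17  1.64 -0.07  1.1   1.93]
[208 141] [280 141]
```

View pics/crop3.png

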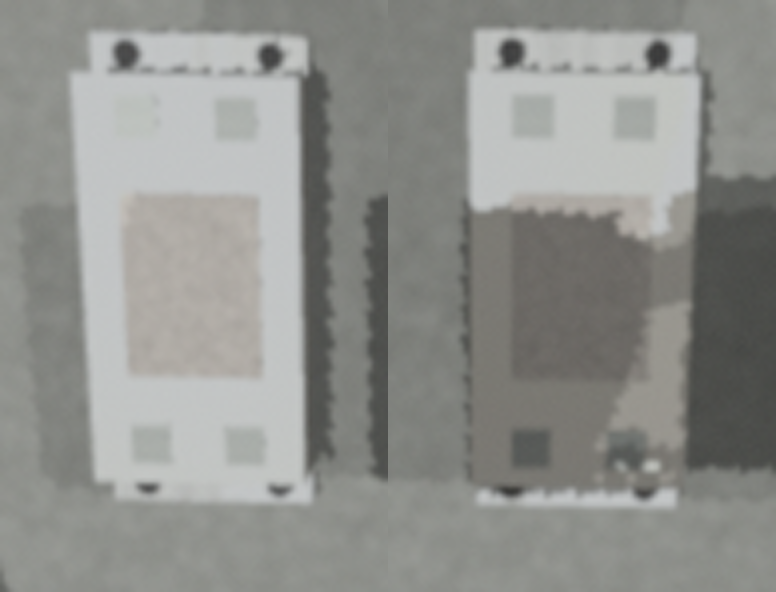

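The loose module's top-face corners in the 4x crop are view 1: (70,73), (300,73), (305,482), (95,482) and view 2: (81,73), (312,73), (297,487), (82,487).

Run:
```python
from mod import *
fit(ld("w4.npz"),ld("w5.npz"),up([(70,73),(300,73),(305,482),(95,482)],(160,69)),up([(81,73),(312,73),(297,487),(82,487)],(232,69)),.024)
```

```text
tri [ 0.4271 -0.3679  0.023 ] 0.0001
tri [ 0.4401 -0.3152  0.0198] 0.0002
tri [ 0.5364 -0.3408  0.0242] 0.0001
tri [ 0.5239 -0.3942  0.0215] 0.0
A centre [ 0.4818 -0.3541  0.024 ] L 0.0998 W 0.0543 yaw [-0.263  -0.2408] mean z 0.0221
B centre [ 0.4818 -0.3545  0.024 ] L 0.0996 W 0.0543 yaw [-0.2601 -0.2434] mean z 0.0221
```

Run:
```python
from h import *
plan([.4818,-.3543,.07],Rd(-.255),10)
```

```text
rows 10 [0.215, -0.01, 0.852] [-0.001, -0.003, 0.016]
```

Call:
{"name": "jog_arm", "arguments": {
  "series": [
    [[0.215,-0.01,0.85,0,0,0.016,1],[0.215,-0.01,0.85,0,0,0.016,1],[0.215,-0.01,0.85,0,0,0.016,1],[0.215,-0.01,0.85,0,0,0.016,1],[0.215,-0.01,0.85,0,0,0.016,1],[0.215,-0.01,0.85,0,0,0.016,1],[0.215,-0.01,0.85,0,0,0.016,1],[0.215,-0.01,0.85,0,0,0.016,1],[0.215,-0.01,0.85,0,0,0.016,1],[0.215,-0.01,0.85,0,0,0.016,1]]
  ]
}}

```text
time_s: 12.25
ee_pos: [0.4833, -0.3514, 0.0703]
ee_rot: [0.125, 0.992, 0.0, -0.001]
wrist_force: [0.1, -0.7, -0.4]
opening: 0.0869
gripper_force: 0.0
```

Call:
{"name": "jog_arm", "arguments": {
  "series": [
    [[0,0,0,0,0,0,1],[0,0,0,0,0,0,1]]
  ]
}}

```text
time_s: 12.45
ee_pos: [0.4834, -0.352, 0.071]
ee_rot: [0.125, 0.992, 0.0, -0.001]
wrist_force: [0.3, 0.6, 0.2]
opening: 0.087
gripper_force: 0.0
```

Run:
```python
from h import *
s=read_state();print(s["ee_pos"],s["wrist_force"])
plan([.4818,-.3543,.024],Rd(-.255),5)
```

```text
[ 0.48339741 -0.35199977  0.07104168] [0.26182001 0.55667351 0.18618942]
rows 5 [0.009, -0.026, 0.47] [0.001, -0.004, 0.01]
```

Call:
{"name": "jog_arm", "arguments": {
  "series": [
    [[0.01,-0.025,0.47,0,0,0.01,1],[0.01,-0.025,0.47,0,0,0.01,1],[0.01,-0.025,0.47,0,0,0.01,1],[0.01,-0.025,0.47,0,0,0.01,1],[0.01,-0.025,0.47,0,0,0.01,1],[0,0,0,0,0,0,1]]
  ]
}}

```text
time_s: 13.05
ee_pos: [0.48, -0.354, 0.022]
ee_rot: [0.128, 0.992, 0.001, -0.002]
wrist_force: [0.4, 0.4, 0.7]
opening: 0.0869
gripper_force: 0.0
```

Call:
{"name": "jog_arm", "arguments": {
  "series": [
    [[0,0,0,0,0,0,0.2],[0,0,0,0,0,0,0.1],[0,0,0,0,0,0,-1],[0,0,0,0,0,0,-1],[0,0,0,0,0,0,-1],[0,0,0,0,0,0,-1]]
  ],
  "force": 30
}}

```text
time_s: 13.65
ee_pos: [0.4812, -0.3546, 0.024]
ee_rot: [0.128, 0.992, -0.0, -0.001]
wrist_force: [-0.6, 0.4, 1.7]
opening: 0.0541
gripper_force: 30.0
```

Call:
{"name": "jog_arm", "arguments": {
  "series": [
    [[0,0,-0.3,0,0,0,-1],[0,0,-0.8,0,0,0,-1],[0,0,-1,0,0,0,-1],[0,0,-1,0,0,0,-1],[0,0,-1,0,0,0,-1],[0,0,-1,0,0,0,-1],[0,0,-1,0,0,0,-1],[0,0,-1,0,0,0,-1]]
  ]
}}

```text
time_s: 14.45
ee_pos: [0.4809, -0.3545, 0.1675]
ee_rot: [0.128, 0.992, -0.0, -0.001]
wrist_force: [1.0, -0.9, -3.9]
opening: 0.0541
gripper_force: 30.0
```

Run:
```python
from h import *
s=read_state();print(s["ee_pos"],s["wrist_force"],s["opening"])
plan([.5853,-.0503,.16],Rd(-.246),18)
```

```text
[ 0.48093058 -0.3544952   0.16750274] [ 1.03536963 -0.85806228 -3.86392807] 0.0540818069636761
rows 18 [-0.071, 0.891, 0.021] [-0.0, -0.001, -0.007]
```

Call:
{"name": "jog_arm", "arguments": {
  "series": [
    [[-0.07,0.89,0.02,0,0,-0.007,-1],[-0.07,0.89,0.02,0,0,-0.007,-1],[-0.07,0.89,0.02,0,0,-0.007,-1],[-0.07,0.89,0.02,0,0,-0.007,-1],[-0.07,0.89,0.02,0,0,-0.007,-1],[-0.07,0.89,0.02,0,0,-0.007,-1],[-0.07,0.89,0.02,0,0,-0.007,-1],[-0.07,0.89,0.02,0,0,-0.007,-1],[-0.07,0.89,0.02,0,0,-0.007,-1],[-0.07,0.89,0.02,0,0,-0.007,-1]]
  ]
}}

```text
time_s: 15.45
ee_pos: [0.5393, -0.1851, 0.1626]
ee_rot: [0.125, 0.992, -0.0, -0.001]
wrist_force: [0.2, -0.3, -3.7]
opening: 0.0539
gripper_force: 30.0
```

Call:
{"name": "jog_arm", "arguments": {
  "series": [
    [[-0.07,0.89,0.02,0,0,-0.007,-1],[-0.07,0.89,0.02,0,0,-0.007,-1],[-0.07,0.89,0.02,0,0,-0.007,-1],[-0.07,0.89,0.02,0,0,-0.007,-1],[-0.07,0.89,0.02,0,0,-0.007,-1],[-0.07,0.89,0.02,0,0,-0.007,-1],[-0.07,0.89,0.02,0,0,-0.007,-1],[-0.07,0.89,0.02,0,0,-0.007,-1],[0,0,0,0,0,0,-1],[0,0,0,0,0,0,-1]]
  ]
}}

```text
time_s: 16.45
ee_pos: [0.5849, -0.0509, 0.159]
ee_rot: [0.122, 0.993, -0.0, -0.001]
wrist_force: [-0.2, -0.6, -2.7]
opening: 0.0534
gripper_force: 30.0
```

Run:
```python
from h import *
L=[]
for _ in range(3):
    s=read_state();L.append(s["ee_pos"])
print(np.round(L,4),s["wrist_force"])
plan([.5853,-.0503,.103],Rd(-.246),5)
C=cam("wrist");np.savez("w6.npz",K=C[1],E=C[2]);cv2.imwrite("pics/w6.png",C[0][:,:,::-1]);print(proj(C,[.5853,-.0503,.074]))
```

```text
[[ 0.5849 -0.0509  0.159 ]
 [ 0.5849 -0.0509  0.159 ]
 [ 0.5849 -0.0509  0.159 ]] [-0.15906703 -0.59627217 -2.66327686]
rows 5 [-0.003, 0.007, 0.56] [-0.002, -0.004, 0.003]
[280.44326553 228.8465313 ]
```

View pics/w6.png

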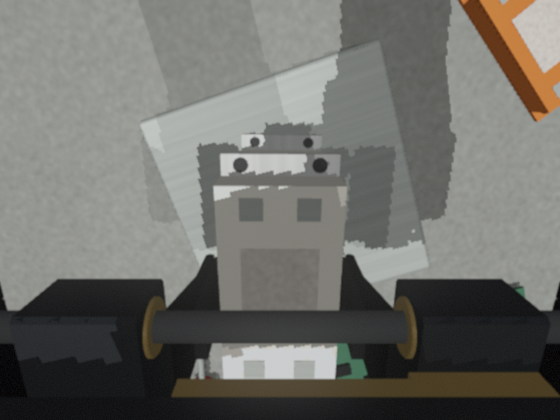

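The wrist view shows the held module's end holes at about (240,165) and (320,165), and the lower module's at about (254,142) and (308,142). I'll compare them in x,y.

Run:
```python
from mod import *
g=cv2.imread("pics/w6.png",0).astype(float);C=ld("w6.npz");P=[]
for (x,y),z,r in(((254.5,142.5),.054,6),((308,142.5),.054,6),((240,165),.139,8),((320,165),.139,8)):
    x0,y0=int(x)-r,int(y)-r;w=g[y0:y0+2*r+1,x0:x0+2*r+1];m=w<60
    ys,xs=np.nonzero(m);p=(xs.mean()+x0,ys.mean()+y0);P.append(onz(C,p,z));print(np.round(p,1),m.sum(),P[-1].round(4))
P=np.array(P);d=(P[2]+P[3]-P[0]-P[1])/2
for a,b in((0,1),(2,3)):v=P[b]-P[a];print("sep",np.linalg.norm(v),"yaw",np.arctan2(-v[0],v[1]))
print("held-lower",d,"tool",Rd(-.246).inv().apply(d))
print(sum(P[:2])[:2]/2,sum(P[2:])[:2]/2)
```

```text
[nan nan] 0 [nan nan nan]
[307.5 142.5] 52 [ 0.5368 -0.0194  0.054 ]
[239.7 170.7] 3 [ 0.5301 -0.0559  0.139 ]
[319.6 165.3] 146 [ 0.5365 -0.0202  0.139 ]
sep nan yaw nan
sep 0.03618216703235124 yaw -0.17578645662347744
held-lower [nan nan nan] tool [nan nan nan]
[nan nan] [ 0.53328892 -0.03805621]<stdin>:5: RuntimeWarning: Mean of empty slice.
  ret = ret.dtype.type(ret / rcount)
```

```bash
cat > holes.py <<'E'
from mod import *
def holes(img,C,L):
    g=cv2.imread(img,0);P=[]
    for (x,y),z,r in L:
        x0,y0=int(x)-r,int(y)-r;w=g[y0:y0+2*r+1,x0:x0+2*r+1]
        m=(w<(float(w.min())+np.median(w))/2).astype(np.uint8);n,l,st,ce=cv2.connectedComponentsWithStats(m);i=1+np.argmax(st[1:,4])
        p=ce[i]+[x0,y0];P.append(onz(C,p,z));print(np.round(p,1),st[i].tolist(),P[-1].round(4))
    P=np.array(P);d=(P[2]+P[3]-P[0]-P[1])/2
    for a,b in((0,1),(2,3)):v=P[b]-P[a];print("sep",np.linalg.norm(v),"yaw",np.arctan2(-v[0],v[1]))
    print("held-lower, tool axes",Rd(-.246).inv().apply(d))
E
python3 - <<'E'
from holes import *
holes("pics/w6.png",ld("w6.npz"),(((254,142),.054,6),((308,142),.054,6),((240,165),.139,8),((320,165),.139,8)))
E
```

```text
[254.4 141.8] [3, 2, 8, 9, 54] [ 0.5277 -0.054   0.054 ]
[307.6 142.4] [2, 2, 8, 9, 60] [ 0.5367 -0.0193  0.054 ]
[239.8 164.9] [2, 2, 13, 13, 125] [ 0.5276 -0.0551  0.139 ]
[319.5 165.4] [2, 3, 12, 12, 118] [ 0.5365 -0.0203  0.139 ]
sep 0.03586923779837831 yaw -0.25433230217451225
sep 0.03590235528012889 yaw -0.25071718001158627
held-lower, tool axes [-0.00011052 -0.00100929 -0.085     ]
```

Call:
{"name": "jog_arm", "arguments": {
  "series": [
    [[0,0.05,0.5,0,0,0,-1],[0,0,0.5,0,0,0,-1],[0,0,0.5,0,0,0,-1],[0,0,0.5,0,0,0,-1],[0,0,0.4,0,0,0,-1],[0,0,0.3,0,0,0,-1],[0,0,0,0,0,0,-1],[0,0,0,0,0,0,-1]]
  ]
}}

```text
time_s: 17.3
ee_pos: [0.5856, -0.0495, 0.1045]
ee_rot: [0.122, 0.992, 0.0, -0.001]
wrist_force: [-0.3, -1.3, -3.4]
opening: 0.0538
gripper_force: 30.0
```

Run:
```python
from holes import *
s=read_state();print(s["ee_pos"],s["wrist_force"])
C=cam("wrist");np.savez("w7.npz",K=C[1],E=C[2]);cv2.imwrite("pics/w7.png",C[0][:,:,::-1])
h=s["ee_pos"][2]-.024+.004
X=np.array([[.5277,-.054],[.5367,-.0193]])
L=[(proj(C,[*x,z]),z,r) for z,r in((.054,7),(h,8)) for x in X];print(L)
holes("pics/w7.png",C,L)
```

```text
[ 0.58557099 -0.04953361  0.1044715 ] [-0.25331676 -1.34897794 -3.41231175]
[(array([244.85130802, 153.60423175]), 0.054, 7), (array([312.44494201, 154.21982835]), 0.054, 7), (array([238.81543773, 163.83802888]), np.float64(0.08447149838255089), 8), (array([318.3885043 , 164.55433699]), np.float64(0.08447149838255089), 8)]
[245.  149.8] [2, 1, 13, 6, 56] [ 0.5258 -0.0534  0.054 ]
[312.4 150.5] [2, 1, 12, 5, 41] [ 0.5348 -0.0189  0.054 ]
[240.  164.6] [4, 4, 13, 13, 129] [ 0.5282 -0.0536  0.0845]
[319.5 165.2] [4, 3, 12, 13, 119] [ 0.5371 -0.0189  0.0845]
sep 0.03562940577921536 yaw -0.2554978937078118
sep 0.0358279952984263 yaw -0.25199279497879995
held-lower, tool axes [-0.00230516  0.00049186 -0.0304715 ]
```

Call:
{"name": "jog_arm", "arguments": {
  "series": [
    [[0,-0.02,0.1,0,0,0,-1],[0,0,0.1,0,0,0,-1],[0,0,0.05,0,0,0,-1],[0,0,0,0,0,0,-1]]
  ]
}}

```text
time_s: 17.75
ee_pos: [0.5851, -0.0499, 0.0993]
ee_rot: [0.122, 0.992, 0.0, -0.001]
wrist_force: [-1.2, -0.3, -2.9]
opening: 0.0537
gripper_force: 30.0
```

Call:
{"name": "jog_arm", "arguments": {
  "series": [
    [[0,0,0.03,0,0,0,-1],[0,0,0,0,0,0,-1]]
  ]
}}

```text
time_s: 17.95
ee_pos: [0.5852, -0.0499, 0.0988]
ee_rot: [0.122, 0.992, 0.0, -0.001]
wrist_force: [-0.8, -0.4, -2.6]
opening: 0.0539
gripper_force: 30.0
```

Call:
{"name": "jog_arm", "arguments": {
  "series": [
    [[0,0,0.03,0,0,0,-1],[0,0,0,0,0,0,-1]]
  ]
}}

```text
time_s: 18.15
ee_pos: [0.5852, -0.0499, 0.0982]
ee_rot: [0.122, 0.992, 0.0, -0.001]
wrist_force: [1.2, -0.2, -3.2]
opening: 0.0538
gripper_force: 30.0
```

Call:
{"name": "jog_arm", "arguments": {
  "series": [
    [[0,0,0.02,0,0,0,-1],[0,0,0,0,0,0,-1]]
  ]
}}

```text
time_s: 18.35
ee_pos: [0.5853, -0.0499, 0.098]
ee_rot: [0.122, 0.992, 0.0, -0.001]
wrist_force: [-1.4, 0.1, -2.4]
opening: 0.0538
gripper_force: 30.0
```

Call:
{"name": "jog_arm", "arguments": {
  "series": [
    [[0,0,0.02,0,0,0,-1],[0,0,0,0,0,0,-1]]
  ]
}}

```text
time_s: 18.55
ee_pos: [0.5853, -0.0499, 0.098]
ee_rot: [0.122, 0.992, 0.0, -0.001]
wrist_force: [-2.4, -0.1, 3.4]
opening: 0.0539
gripper_force: 30.0
```

Call:
{"name": "jog_arm", "arguments": {
  "series": [
    [[0,0,0.02,0,0,0,-1],[0,0,0,0,0,0,-1]]
  ]
}}

```text
time_s: 18.75
ee_pos: [0.5853, -0.0499, 0.098]
ee_rot: [0.122, 0.992, 0.0, -0.001]
wrist_force: [-3.4, 1.7, 5.8]
opening: 0.0537
gripper_force: 30.0
```

Call:
{"name": "jog_arm", "arguments": {
  "series": [
    [[0,0,-0.02,0,0,0,-1],[0,0,0,0,0,0,-1]]
  ],
  "force": 3
}}

```text
time_s: 18.95
ee_pos: [0.5854, -0.0499, 0.0979]
ee_rot: [0.123, 0.992, 0.0, -0.001]
wrist_force: [-2.6, -0.5, 3.4]
opening: 0.0542
gripper_force: 3.0
```

Call:
{"name": "jog_arm", "arguments": {
  "series": [
    [[0,0,0,0,0,0,0.35],[0,0,0,0,0,0,0.5],[0,0,0,0,0,0,0.7],[0,0,0,0,0,0,0.7]]
  ]
}}

```text
time_s: 19.35
ee_pos: [0.5854, -0.0499, 0.0973]
ee_rot: [0.122, 0.992, 0.0, -0.001]
wrist_force: [0.1, 0.0, 0.0]
opening: 0.0713
gripper_force: 0.0
```

Call:
{"name": "jog_arm", "arguments": {
  "series": [
    [[0,0,-0.3,0,0,0,0.8],[0,0,-0.6,0,0,0,0.8],[0,0,-1,0,0,0,0.8],[0,0,-1,0,0,0,0.8],[0,0,-1,0,0,0,0.8],[0,0,-1,0,0,0,0.8],[0,0,-1,0,0,0,0.8],[0,0,0,0,0,0,0.8]]
  ]
}}

```text
time_s: 20.15
ee_pos: [0.5876, -0.0501, 0.2196]
ee_rot: [0.123, 0.992, 0.0, 0.003]
wrist_force: [0.5, 0.6, -1.0]
opening: 0.0783
gripper_force: 0.0
```

Run:
```python
from h import *
C=cam("wrist");S=cam("scene");np.savez("w8.npz",K=C[1],E=C[2]);cv2.imwrite("pics/w8.png",C[0][:,:,::-1])
c=proj(C,[.5853,-.0503,.098]).astype(int);d=proj(S,[.5853,-.0503,.074]).astype(int);print(c,d)
a=cv2.resize(C[0][max(c[1]-110,0):c[1]+60,c[0]-70:c[0]+70],None,fx=3,fy=3);b=cv2.resize(S[0][d[1]-43:d[1]+42,d[0]-45:d[0]+45],None,fx=4,fy=4)
h=max(len(a),len(b));p=lambda i:cv2.copyMakeBorder(i,0,h-len(i),0,0,0)
cv2.imwrite("pics/crop4.png",np.hstack([p(a),p(b)])[:600,:,::-1])
```

```text
[278 208] [301 208]
```

View pics/crop4.png

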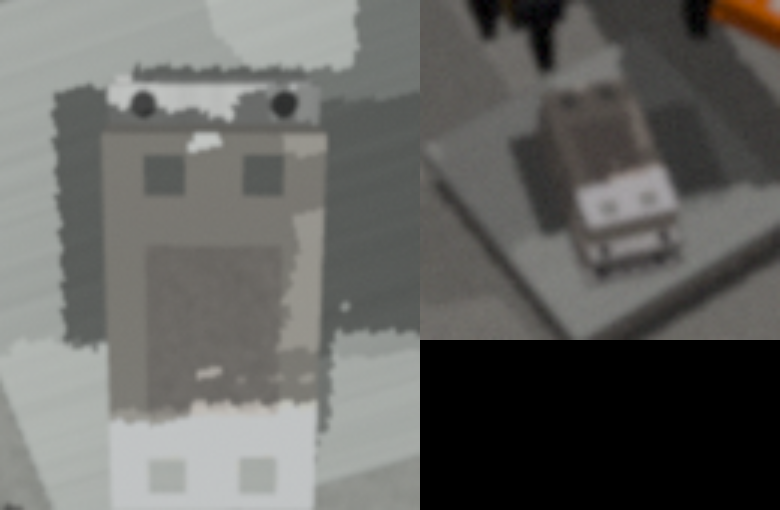

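The crops show the stack flush, with end and side edges aligned in both views and the gripper clear. Next is the square key.

Run:
```python
from h import *
plan(np.array([.451,.2985,.0797])+nrm*.15,Rk,20)
```

```text
rows 20 [0.746, 0.157, 0.271] [-0.257, 0.321, 0.815]
```

Call:
{"name": "jog_arm", "arguments": {
  "series": [
    [[0.746,0.157,0.271,-0.257,0.321,0.815,-1],[0.746,0.157,0.271,-0.257,0.321,0.815,-1],[0.746,0.157,0.271,-0.257,0.321,0.815,-1],[0.746,0.157,0.271,-0.257,0.321,0.815,-1],[0.746,0.157,0.271,-0.257,0.321,0.815,-1],[0.746,0.157,0.271,-0.257,0.321,0.815,-1],[0.746,0.157,0.271,-0.257,0.321,0.815,-1],[0.746,0.157,0.271,-0.257,0.321,0.815,-1],[0.746,0.157,0.271,-0.257,0.321,0.815,-1],[0.746,0.157,0.271,-0.257,0.321,0.815,-1]]
  ],
  "force": 20
}}

```text
time_s: 21.25
ee_pos: [0.4719, 0.0573, 0.1826]
ee_rot: [0.432, 0.887, 0.115, -0.115]
wrist_force: [0.5, -0.6, -0.2]
opening: 0.0064
gripper_force: 0.0
```

Call:
{"name": "jog_arm", "arguments": {
  "series": [
    [[0.746,0.157,0.271,-0.257,0.321,0.815,-1],[0.746,0.157,0.271,-0.257,0.321,0.815,-1],[0.746,0.157,0.271,-0.257,0.321,0.815,-1],[0.746,0.157,0.271,-0.257,0.321,0.815,-1],[0.746,0.157,0.271,-0.257,0.321,0.815,-1],[0.746,0.157,0.271,-0.257,0.321,0.815,-1],[0.746,0.157,0.271,-0.257,0.321,0.815,-1],[0.746,0.157,0.271,-0.257,0.321,0.815,-1],[0.746,0.157,0.271,-0.257,0.321,0.815,-1],[0.746,0.157,0.271,-0.257,0.321,0.815,-1]]
  ]
}}

```text
time_s: 22.25
ee_pos: [0.4481, 0.2127, 0.2011]
ee_rot: [0.684, 0.665, 0.214, -0.211]
wrist_force: [1.5, 0.2, 0.5]
opening: 0.0005
gripper_force: 0.0
```

```bash
python3 st.py .451 .2985 .0797
python3 - <<'E'
from h import *
print(np.round(read_state()["qpos"],2))
plan(np.array([.451,.2985,.0797])+nrm*.034,Rk)
E
```

```text
t 22.25 n 0.12965711263567392 row -0.0008259672505765503 up -0.0007160552668388476 Fn 0.26794429649385415 [1.45512794 0.24166166 0.52071523]
[-0.2   0.22  0.01  2.15 -0.86  0.84  0.4 ]
rows 6 [0.006, 0.008, 0.955] [-0.005, -0.0, -0.01]
```

Call:
{"name": "jog_arm", "arguments": {
  "series": [
    [[0,0,0.95,0,0,0,-1],[0,0,0.95,0,0,0,-1],[0,0,0.95,0,0,0,-1],[0,0,0.95,0,0,0,-1],[0,0,0.95,0,0,0,-1],[0,0,0.95,0,0,0,-1],[0,0,0,0,0,0,-1]]
  ]
}}

```text
time_s: 22.95
ee_pos: [0.448, 0.2784, 0.1064]
ee_rot: [0.682, 0.666, 0.212, -0.213]
wrist_force: [-1.1, -0.7, 0.2]
opening: 0.0006
gripper_force: 0.0
```

```bash
python3 st.py .451 .2985 .0797
```

```text
t 22.95 n 0.014439625613862587 row -0.0024808288554924378 up -0.00117883728282353 Fn 0.614384893736468 [-1.07401695 -0.69097669  0.24829061]
```

Call:
{"name": "jog_arm", "arguments": {
  "series": [
    [[0.05,0.12,0.4,0,0,0,-1],[0,0,0.2,0,0,0,-1],[0,0,0.2,0,0,0,-1],[0,0,0.2,0,0,0,-1],[0,0,0.08,0,0,0,-1]]
  ]
}}

```text
time_s: 23.45
ee_pos: [0.4535, 0.2907, 0.0916]
ee_rot: [0.683, 0.666, 0.215, -0.21]
wrist_force: [-0.4, -2.6, 3.5]
opening: 0.0004
gripper_force: 2.0
```

```bash
python3 st.py .451 .2985 .0797
```

```text
t 23.45 n -0.0048265002756524185 row 0.002642628621225188 up 0.00044325040891161037 Fn 4.377072834169495 [-0.38643332 -2.58253257  3.5291379 ]
```

Call:
{"name": "jog_arm", "arguments": {
  "series": [
    [[0,0,0.12,0,0,0,-1],[0,0,0,0,0,0,-1]]
  ]
}}

```text
time_s: 23.65
ee_pos: [0.4535, 0.2917, 0.0901]
ee_rot: [0.683, 0.666, 0.215, -0.21]
wrist_force: [-1.8, -4.3, 8.1]
opening: 0.0006
gripper_force: 4.6
```

```bash
python3 st.py .451 .2985 .0797
```

```text
t 23.65 n -0.006585751718529504 row 0.0027001572340483895 up 0.00043323891298835756 Fn 9.121906112377463 [-1.75081768 -4.27758857  8.11203436]
```

Call:
{"name": "jog_arm", "arguments": {
  "series": [
    [[0,0,0.04,0,0,0,-1],[0,0,0,0,0,0,-1],[0,0,0,0,0,0,-1],[0,0,0,0,0,0,-1],[0,0,0,0,0,0,-1]]
  ]
}}

```text
time_s: 24.15
ee_pos: [0.4535, 0.2918, 0.09]
ee_rot: [0.683, 0.666, 0.215, -0.21]
wrist_force: [-2.4, -8.6, 14.2]
opening: 0.0002
gripper_force: 8.6
```

Call:
{"name": "jog_arm", "arguments": {
  "series": [
    [[0,0,-0.4,0,0,0,-1],[0,0,-1,0,0,0,-1],[0,0,-1,0,0,0,-1],[0,0,0,0,0,0,-1],[0,0,0,0,0,0,-1]]
  ]
}}

```text
time_s: 24.65
ee_pos: [0.4524, 0.2654, 0.1282]
ee_rot: [0.682, 0.666, 0.215, -0.21]
wrist_force: [0.2, 0.7, -1.0]
opening: 0.0005
gripper_force: 0.0
```

```bash
python3 st.py .582 .2963 .0797
python3 - <<'E'
from h import *
plan(np.array([.582,.2963,.0797])+nrm*.06,Rk)
E
```

```text
t 24.65 n 0.040204945542896636 row -0.12885545733474807 up -4.407381968488156e-05 Fn -1.2015467507082644 [ 0.1700028   0.69321078 -0.97870949]
rows 7 [0.0, 0.92, -0.006] [-0.002, 0.0, -0.0]
```

Call:
{"name": "jog_arm", "arguments": {
  "series": [
    [[0,0.92,0,0,0,0,-1],[0,0.92,0,0,0,0,-1],[0,0.92,0,0,0,0,-1],[0,0.92,0,0,0,0,-1],[0,0.92,0,0,0,0,-1],[0,0.92,0,0,0,0,-1],[0,0.92,0,0,0,0,-1],[0,0,0,0,0,0,-1],[0,0,0,0,0,0,-1]]
  ]
}}

```text
time_s: 25.55
ee_pos: [0.5799, 0.2628, 0.1267]
ee_rot: [0.682, 0.666, 0.214, -0.212]
wrist_force: [-0.1, -0.1, 0.2]
opening: 0.0004
gripper_force: 0.0
```

```bash
python3 st.py .582 .2963 .0797
python3 - <<'E'
from h import *
plan(np.array([.582,.2963,.0797])+nrm*.024,Rk)
E
```

```text
t 25.55 n 0.038753840036875695 row -0.0012525337734178147 up -0.0004864742946142624 Fn 0.2349429758141539 [-0.10396026 -0.1135513   0.20557895]
rows 2 [0.012, 0.034, 0.844] [-0.027, 0.001, -0.005]
```

Call:
{"name": "jog_arm", "arguments": {
  "series": [
    [[0.02,0.06,0.8,0,0,0,-1],[0,0,0.8,0,0,0,-1],[0,0,0.2,0,0,0,-1],[0,0,0.2,0,0,0,-1],[0,0,0.2,0,0,0,-1],[0,0,0,0,0,0,-1]]
  ]
}}

```text
time_s: 26.15
ee_pos: [0.5822, 0.2879, 0.092]
ee_rot: [0.682, 0.666, 0.214, -0.211]
wrist_force: [-4.2, -1.3, 3.9]
opening: 0.0002
gripper_force: 2.0
```

```bash
python3 st.py .582 .2963 .0797
```

```text
t 26.15 n -0.004084209616530473 row 0.0003728091173737958 up 0.00014269402931670449 Fn 3.976415333309394 [-4.19754489 -1.30083366  3.87318268]
```

Call:
{"name": "jog_arm", "arguments": {
  "series": [
    [[0,0,0.18,0,0,0,-1],[0,0,0,0,0,0,-1]]
  ]
}}

```text
time_s: 26.35
ee_pos: [0.583, 0.2889, 0.0905]
ee_rot: [0.682, 0.666, 0.215, -0.211]
wrist_force: [-5.9, -6.5, 10.7]
opening: 0.0007
gripper_force: 6.4
```

```bash
python3 st.py .582 .2963 .0797
```

```text
t 26.35 n -0.005928110144866577 row 0.0011574036636826357 up 0.00010023637675677954 Fn 12.579282928896541 [-5.86288547 -6.54894869 10.67365008]
```

Call:
{"name": "jog_arm", "arguments": {
  "series": [
    [[0,0,0.04,0,0,0,-1],[0,0,0,0,0,0,-1],[0,0,0,0,0,0,-1],[0,0,0,0,0,0,-1],[0,0,0,0,0,0,-1]]
  ]
}}

```text
time_s: 26.85
ee_pos: [0.583, 0.2889, 0.0904]
ee_rot: [0.682, 0.666, 0.215, -0.211]
wrist_force: [-7.7, -9.4, 14.4]
opening: 0.0007
gripper_force: 8.6
```

```bash
python3 st.py .582 .2963 .0797
```

```text
t 26.85 n -0.0060127102286765335 row 0.0011998467500085523 up 5.298898703378756e-05 Fn 17.30603038387523 [-7.69828435 -9.36996252 14.43837609]
```

Call:
{"name": "jog_arm", "arguments": {
  "series": [
    [[0,0,-0.4,0,0,0,-1],[0,0,-1,0,0,0,-1],[0,0,-1,0,0,0,-1],[0,0,-1,0,0,0,-1],[0,0,-1,0,0,0,-1],[0,0,-1,0,0,0,-1],[0,0,0,0,0,0,-1],[0,0,0,0,0,0,-1]]
  ]
}}

```text
time_s: 27.65
ee_pos: [0.5822, 0.2283, 0.1771]
ee_rot: [0.683, 0.666, 0.215, -0.21]
wrist_force: [-0.1, 0.1, 0.0]
opening: 0.0009
gripper_force: 0.0
```

Run:
```python
from h import *
T=cam("top");cv2.imwrite("pics/end.png",cv2.resize(T[0][140:280,60:430],None,fx=2.1,fy=2.1)[:,:,::-1]);print(read_state()["wrist_force"])
```

```text
[ 0.15352378 -0.75508177 -0.05027646]
```

View pics/end.png

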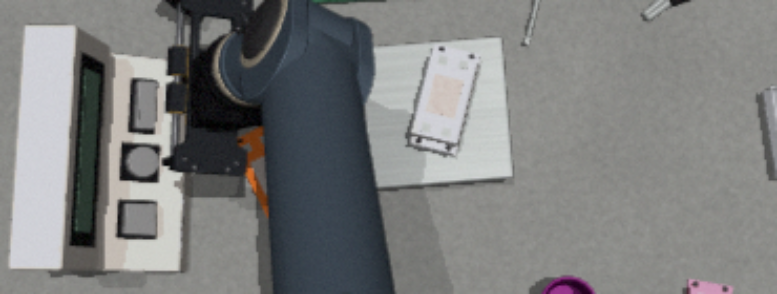

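The top view shows the keys up, the pile square at (445,100) in the crop, and the gripper clear of everything. I'm handing in.

```bash
python3 -c "
from rig import *
print(sign_off())"
```

```text
the job is handed in; nothing more can be done
None
```

The job is handed in at about 28 s: I pressed the round key, laid the loose module flush on the pan module and let go, then pressed the square key and the bar key, each down to its stop for about half a second.

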